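# Clip the shoe last onto the drying stand and tug-test it

### The arm

A 6-joint arm with a two-finger parallel gripper is mounted at the origin on the work surface. World frame = base frame: x ahead of the robot, y to its left, z up, the work surface at z = 0. Lengths are in m, angles in rad, forces in N, time in s.
With the tool pointing down it reaches from about 0.325 to 0.85 m from the base axis. Payload 15.5 kg.
Tool frame: the origin (TCP) lies midway between the tips of the shut fingers; the grasp point (between the pads) lies env.grip_depth behind it (env.grip_depth is the distance from the TCP to the grasp point, in m); z points along the fingers, y is the line along which they close (so a half turn about z gives the same grasp; the last joint's range is limited). The gripper opens to 91 mm and grips with 3 to 60 N. Pads are 32 mm wide; open, the fingers measure 118 mm over their backs; the gripper's body (76 mm by 178 mm) begins 60 mm behind the grasp point.
Start: joints at [-1.411, 0.494, 1.345, -0, 1.302, -0.096], TCP at [0.158, -0.605, 0.214] pointing down, gripper open.
Joint ranges: [-2.91, 2.91], [-0.82, 2.16], [0.22, 2.67], [-1.22, 4.37], [0.12, 2.79], [-3.08, 3.08]. Speed limits (rad/s): [1.89, 1.89, 2.57, 3.01, 3.01, 3.01].

### API

Orientations are given as [roll, pitch, yaw] about the fixed x, y, z axes, in that order (R = Rz(yaw) Ry(pitch) Rx(roll)).
In Python, from bench import env, cams, spotter gives the robot as it stands.
- The arm moves only by the tool jog_arm, never from a script. Its argument "commands" is a list of rows, each an object with "jaw": the finger opening in m, from 0 to 0.0912; "xyz": the shift along the tool's x, y, z in m, a list of three; "roll": the turn about the tool's z in degrees. In form: [{"jaw": jaw, "xyz": [x, y, z], "roll": roll}, ...]. A call has 1 to 12 rows; each row shifts and turns the commanded pose from where the row before left it, along the tool's axes as they then stand; what a row does not reach is not made up. A row lasts 1/12 s, in which the tool goes at most 41.7 mm and 7.16 degrees, less where a joint would pass 70% of its speed; a pose out of reach is approached as far as the arm can. A call with a gripper value outside its range is refused whole. The fingers move at their own pace and stop on an object; the grip force is fixed at half the most. Time passes only in rows, so rows that do not move let the fingers close. It gives the time, the measured TCP pose, the force, the opening and the grip force at its end, in the units of the state.
- env.get_state(): the state, without advancing time (a new reading comes with each control period).
- cams.snapshot(name): name is "side" or "top"; returns the picture (480x640x3 uint8, red, green, blue); there is no depth.
- cams.camera_model(name): a dict with "intrinsics" (3x3 intrinsics, pixels), "origin" and "rotation" of the camera in the world. Camera axes: x right, y up, looking along -z (the intrinsics and any distortion apply to the point x, -y, -z); pixel columns grow to the right and rows downward; lengths in m; the calibration is good to about 2 mm. A picture is of the moment at which its call begins. camera_model takes no time and is no camera call.
- env.sign_off(): hands the job in; it is judged then, once.
Trained networks look in the newest picture that a camera, given by its name, has taken for a name from the list of things; names that differ only in an ending like _2 or _b are one class to them, and where a whole thing is asked for, a point or a joint stands for the part that bears it (a point fixed in the world has none). Each returns a list of dicts, best first, with "score" (0 to 1); they miss things now and then, are a little off and sometimes report something else, mostly with a low value. They report only what shows in the picture. A call takes as long as a camera call. They do not tell look-alikes from the thing itself.
- spotter.recognise(thing, camera): "rect" ([left, top, right, bottom] in pixels, round what is visible of it).
- spotter.silhouettes(thing, camera): "region" (480x640 bool, what is visible of it) and "rect" ([left, top, right, bottom] in pixels, round what is visible of it).
- spotter.mark_of(thing, camera): "point" ([column, row] in pixels: a listed point, or the origin of a listed thing).
The state is a dict: "time": time; "joints": joint angles; "joint_velocities": joint speeds; "effort": joint torques, N m; "ee_pos": TCP position; "ee_rot": TCP orientation; "contact_force": force on the tool from outside, world axes, zero at the start; "torque": the same for the moment, N m; "grip_width": opening from 0.0 (shut) to 1.0 (fully open); "grasp_force": force on a finger pad.
Only numpy, scipy, OpenCV 4.12 (cv2) and the standard library are available. Lean on these libraries where they do the work, as an engineer would, in place of code of your own. Each camera call takes 0.05 s, during which the arm holds its last target. There are 200 camera calls.

### The job

Pick up the wooden shoe last that has the snap hook on top, push the hook's brass gate against the red eye of the stand so that the eye goes in past the gate, and draw the hook down until the eye sits in its crown and the gate has snapped shut behind it. Still holding the last, test the catch with one steady downward tug of about 14 N on the eye for about a second (never load the eye with more than 22 N at any time, pushing in included), then let go and leave it hanging still. Leave the plain last, the glue tin and the rubber heel where they are, and keep the gripper off the stand.

Things in the scene. Friction and masses are not known exactly. Their poses are not given: they have to be found in the camera images.
- last_grip (a point): Grip point of the loose light-wood child's shoe last with a steel snap hook on top (0.2 to 0.4 kg, 176 long, 80 high), standing on its sole. x heel to toe, z up. The point is in the heel block, 62 above the sole, 18 below the block's flat top. The block is 32 wide (y), sides parallel, from 28 behind to 22 ahead. Pinch across y from above, firmly (80 to 100 N): the hook lies 44 ahead.
- last: The same last; origin under the sole's middle, axes as last_grip (which is at -38, 0, 62). Hook: 7 mm round bar in the x-z mid-plane; spine behind, crown on top (outer top 96 above the sole), nose coming down in front, lower jaw; its mouth faces +x, between nose and jaw, shut by the gate.
- hook_seat (a point): Where the centre of the eye's bar lies when seated in the hook's crown; fixed to the last, same axes, 44.5 ahead (+x) of and 23 above last_grip. Inner faces from here: crown 4 above, spine 11 behind, jaw 24 below; the nose is 14.5 ahead and ends 2 below. The gate snaps shut under the bar only in the last 2 mm before the seat.
- hook_mouth (a point): Where the bar's centre should be once pushed in through the mouth, past the nose: 12 below hook_seat (+-3 up or down, +-3 along x), same axes. The bar enters along the last's x at this height, swinging the gate in, and then goes up (the last down) 12 to the seat.
- gate (a joint): The hook's sprung brass gate: a 5 mm pin 22 long, hinged at its lower end 13.5 ahead of and 25 below hook_seat, free end up just under the nose. 0 = shut; grows as it swings in to the spine, at most 1.45 rad. A spring shuts it; pushing it in with the eye takes 2 to 5 N.
- eye_bar (a point): Middle of the front bar of the stand's red eye: a flat-lying ring of 8 mm round steel, 60 wide (y), 64 deep (x), open inside (44 x 48), 155 above the table. x points from the front bar through the opening to the post, y along the bar, z up. With the last's x along this x, moving the last along +x brings the bar into the mouth; the toe passes below the ring.
- eye: The red eye and its spring-steel arm (20 wide, 5 thick, from 54 behind the front bar to the post), as one part; origin and axes as eye_bar. It gives only straight up and down, 1 mm per 6 N, and springs back.
- stand: The fixed drying stand: dark wood foot plate 90 x 150, 18 thick, and green post 24 x 24, 193 high. Origin on the table right below eye_bar, same axes; the post is 145 from it along +x, the plate spans 105 to 195 along +x.
- plain_last_mid (a point): Heel-block point (as last_grip) of the other shoe last: darker red-brown wood, no hook, same size and axes. Leave it.
- glue_tin: White and blue glue tin, 72 across and 85 high, standing; origin under its middle. Leave it.
- heel_block: Rubber shoe heel, black with a brown top layer, 60 x 54, 31 high, lying on the table; origin under its middle. Leave it.
Things that resemble listed ones, but are neither listed nor needed, are in the scene too. What is shaped like the last but pink or turquoise is not meant.

How it is judged:
By the outcome, as a careful person would: the job done as asked, in the order asked, and still so for the second after the job is handed in, with the robot touching nothing.
It also fails if it takes over 67 s, if anything falls off the work surface, if the arm or the gripper's body presses on something with over 40 N, if the wrist force passes 120 N, or if a joint passes its speed limit or range.

## Working session

There is one attempt and no reset: what is moved stays moved. The work goes in short steps, Python scripts to look and compute and a tool call to move; the robot and the scene stay as the last step left them, time stands still between calls to the robot, and variables do not carry over. Pictures are saved under pics/ and viewed, at most 10 in all, crops included, and the job is handed in when it is done.

Besides the shell and the picture viewer there is one more tool, called after "Request:" as name(argument=value, ...), one argument or row to a line, values as JSON. jog_arm: Moves the arm, as the interface text tells. Its arguments: {"type":"object","properties":{"commands":{"type":"array","items":{"type":"object","properties":{"jaw":{"type":"number"},"xyz":{"type":"array","items":{"type":"number"}},"roll":{"type":"number"}}}}},"required":["commands"]}

```bash
ls; mkdir -p pics
python3 - <<'E'
from bench import env,cams,spotter
import cv2,numpy as np
print(env.grip_depth); s=env.get_state(); print(s)
for c in ("side","top"):
    im=cams.snapshot(c); cv2.imwrite(f"pics/{c}0.png",im[:,:,::-1])
    m=cams.camera_model(c); print(c,{k:np.round(v,4).tolist() if not isinstance(v,str) else v for k,v in m.items()})
    for t in ("last_grip","last","hook_seat","eye_bar","stand","plain_last_mid","glue_tin","heel_block"):
        print(t,[(np.round(d["point"],1).tolist(),round(float(d["score"]),2)) for d in spotter.mark_of(t,c)[:4]])
E
```

```text
pics
0.0188
{'time': 0.0, 'joints': array([-1.41049541e+00,  4.94169387e-01,  1.34614346e+00, -5.36071081e-06,
        1.30248464e+00, -9.54729470e-02]), 'joint_velocities': array([ 0.00013274,  0.00038927,  0.00030351, -0.00172276, -0.00059203,
        0.00045759]), 'effort': array([ 3.54742726e-03, -8.78814983e+01, -3.81856942e+01,  7.11821252e-02,
        5.32008579e-02, -5.28817532e-05]), 'ee_pos': array([ 0.15807776, -0.60428377,  0.21334266]), 'ee_rot': array([-3.14039282e+00, -1.09710010e-04,  2.55775222e-01]), 'contact_force': array([-0.31946092, -0.07835653,  0.13048039]), 'torque': array([-0.00484227, -0.00953559, -0.00750401]), 'grasp_force': 0.0, 'grip_width': 0.99691159876741}
side {'intrinsics': [[443.3508, 0.0, 326.3997], [0.0, 443.3508, 245.8698], [0.0, 0.0, 1.0]], 'origin': [0.31, -0.7467, 0.5567], 'rotation': [1.0793, -0.0173, -0.1913]}
last_grip [([296.4, 228.2], 0.93), ([214.3, 217.7], 0.75), ([312.0, 210.3], 0.73), ([371.9, 390.0], 0.56)]
last [([302.6, 225.6], 0.85), ([311.0, 252.4], 0.59), ([230.3, 236.5], 0.59)]
hook_seat [([228.4, 211.7], 0.86), ([316.2, 218.7], 0.68), ([304.4, 195.9], 0.57), ([500.2, 402.5], 0.48)]
eye_bar [([377.7, 233.9], 0.91)]
stand []
plain_last_mid [([370.1, 392.0], 0.9)]
glue_tin []
heel_block [([388.1, 237.3], 0.54)]
top {'intrinsics': [[439.3413, 0.0, 323.0864], [0.0, 439.3413, 239.2485], [0.0, 0.0, 1.0]], 'origin': [0.4251, 0.0569, 1.0287], 'rotation': [0.0827, 0.0073, -1.567]}
last_grip [([239.7, 272.0], 0.85), ([182.6, 246.7], 0.77), ([188.0, 368.0], 0.76)]
last [([178.6, 255.0], 0.84), ([197.5, 343.9], 0.83), ([247.5, 257.6], 0.63)]
hook_seat [([240.1, 250.8], 0.89), ([186.0, 347.8], 0.87), ([160.7, 249.6], 0.74)]
eye_bar [([345.0, 202.0], 0.77)]
stand []
plain_last_mid [([492.2, 256.3], 0.89), ([248.7, 256.9], 0.5)]
glue_tin [([478.7, 163.4], 0.83)]
heel_block [([232.0, 164.8], 0.93), ([240.5, 273.7], 0.46)]
```

View pics/side0.png

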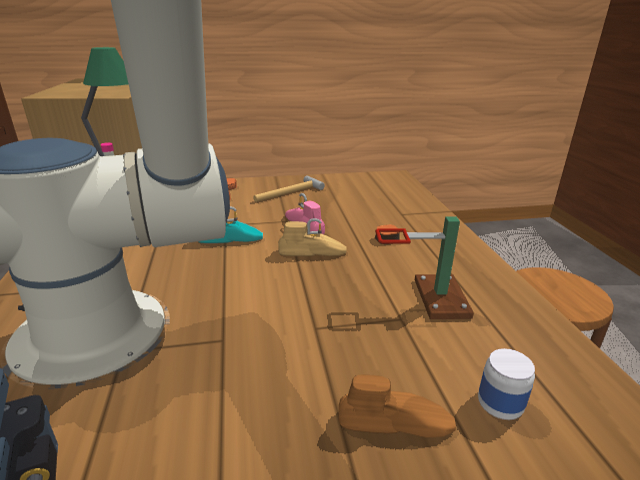

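View pics/top0.png

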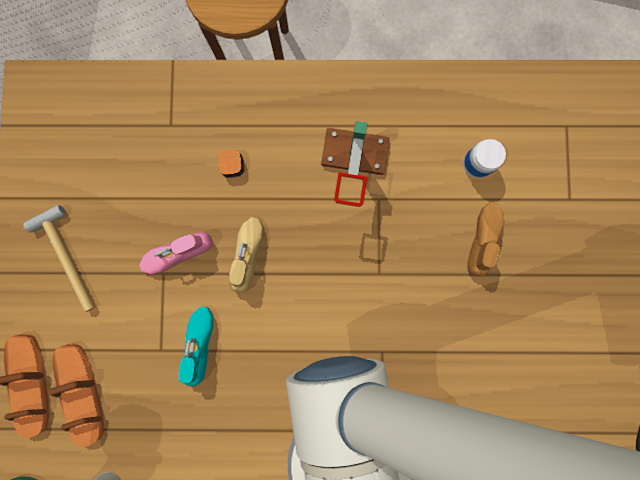

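```bash
cat > h.py <<'E'
from bench import env,cams,spotter
import cv2,numpy as np
from scipy.spatial.transform import Rotation as R
from scipy.optimize import least_squares
M={c:cams.camera_model(c) for c in("side","top")}
def proj(c,P):
    m=M[c];q=(np.atleast_2d(P)-m["origin"])@R.from_euler("xyz",m["rotation"]).as_matrix()
    u=(q*[1,-1,-1])@np.array(m["intrinsics"]).T
    return u[:,:2]/u[:,2:]
def unproj(c,uv,z):
    m=M[c];K=np.array(m["intrinsics"]);uv=np.atleast_2d(uv)
    d=np.c_[uv,np.ones(len(uv))]@np.linalg.inv(K).T*[1,-1,-1]
    d=d@R.from_euler("xyz",m["rotation"]).as_matrix().T;o=np.array(m["origin"])
    return o+d*((z-o[2])/d[:,2])[:,None]
def tri(a,b):
    def f(p):return np.r_[proj("side",p)[0]-a,proj("top",p)[0]-b]
    r=least_squares(f,[.5,0,.1]);return r.x,np.abs(r.fun).max()
def red(im):
    h=cv2.cvtColor(im,cv2.COLOR_RGB2HSV);return (((h[...,0]<5)|(h[...,0]>174))&(h[...,1]>190)&(h[...,2]>90)).astype(np.uint8)
E
python3 - <<'E'
from h import *
k={"grip":([296.4,228.2],[239.7,272]),"seat":([316.2,218.7],[240.1,250.8]),"orig":([311,252.4],[247.5,257.6]),"eye":([377.7,233.9],[345,202])}
for n,(a,b) in k.items(): print(n,np.round(tri(np.array(a),np.array(b))[0],4),tri(np.array(a),np.array(b))[1])
print("unproj top grip,seat,orig,eye",[np.round(unproj("top",k[n][1],z),4)[0].tolist() for n,z in(("grip",.062),("seat",.085),("orig",0),("eye",.155))])
print("unproj side",[np.round(unproj("side",k[n][0],z),4)[0].tolist() for n,z in(("grip",.062),("seat",.085),("orig",0),("eye",.155))])
# eye ring outer contour
for c in("side","top"):
    m=red(cams.snapshot(c)); roi=np.zeros_like(m)
    x0,y0,x1,y1=(365,215,420,255) if c=="side" else (325,165,375,215)
    roi[y0:y1,x0:x1]=m[y0:y1,x0:x1]
    cs,_=cv2.findContours(cv2.resize(roi*255,None,fx=4,fy=4,interpolation=cv2.INTER_LINEAR)//128,cv2.RETR_EXTERNAL,cv2.CHAIN_APPROX_NONE)
    ct=max(cs,key=cv2.contourArea)[:,0]/4.-.375
    w=unproj(c,ct,.155)[:,:2]*1000
    r=cv2.minAreaRect(w.astype(np.float32));print(c,ct.min(0),ct.max(0),r,np.round(cv2.boxPoints(r)).tolist())
# side / top crops magnified of last
a=cams.snapshot("side")[195:265,265:355];b=cams.snapshot("top")[205:300,205:290]
A=cv2.resize(a,(540,420),interpolation=cv2.INTER_CUBIC);B=cv2.resize(b,(int(85*420/95),420),interpolation=cv2.INTER_CUBIC)
print(A.shape,B.shape);h=np.hstack([A[:,:420],B]);cv2.imwrite("pics/crop0.png",h[:,:,::-1])
E
```

```text
grip [0.4332 0.2452 0.0717] 0.4364211625331791
seat [0.4798 0.24   0.0968] 1.4500176594347067
orig [0.4684 0.2412 0.0016] 0.859836481413879
eye [0.5719 0.02   0.1565] 0.30123668896021627
unproj top grip,seat,orig,eye [[0.4325, 0.2472, 0.062], [0.4778, 0.2427, 0.085], [0.4667, 0.2418, 0.0], [0.5728, 0.0198, 0.155]]
unproj side [[0.4368, 0.2649, 0.062], [0.4878, 0.2649, 0.085], [0.4711, 0.2438, 0.0], [0.5723, 0.0229, 0.155]]
side [375.625 228.625] [409.375 242.375] ((599.2723999023438, 12.24885368347168), (61.622100830078125, 64.15252685546875), 81.07794952392578) [[563.0, -13.0], [626.0, -23.0], [636.0, 38.0], [572.0, 48.0]]
top [333.625 172.625] [366.375 205.375] ((599.4103393554688, 9.471038818359375), (59.25857162475586, 63.51804733276367), 81.1152114868164) [[563.0, -15.0], [626.0, -25.0], [635.0, 34.0], [573.0, 44.0]]
(420, 540, 3) (420, 375, 3)
```

View pics/crop0.png

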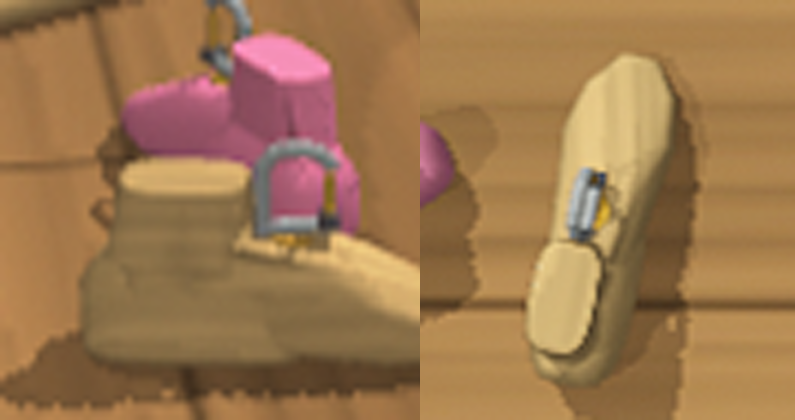

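Run:
```python
from h import *
print(unproj("top",[237.8,272.6],.08),unproj("side",[295.8,224.5],.08))
l,r=lambda x,y:[(x-420)/4.42+205,y/4.42+205],0
for e in (((528,340),(538,258)),((590,345),(603,262))):
    p=unproj("top",[l(*q) for q in e],.08);print(p,np.degrees(np.arctan2(*(p[1]-p[0])[[1,0]])))
# silhouette axis
cams.snapshot("top")
for d in spotter.silhouettes("last","top")[:4]:
    m=d["region"];ys,xs=np.nonzero(m);
    w=unproj("top",np.c_[xs,ys],.02)[:,:2]*1000;r=cv2.minAreaRect(w.astype(np.float32));u,s,v=np.linalg.svd(w-w.mean(0),full_matrices=False)
    print(d["rect"],d["score"],r,np.degrees(np.arctan(v[0][1]/v[0][0])))
# reprojection for hypothesis
for yaw in(-5,-9):
  y=np.radians(yaw);g=unproj("top",[237.8,272.6],.08)[0]*[1,1,0]
  f=lambda x,yy,z:g+[x*np.cos(y)-yy*np.sin(y),x*np.sin(y)+yy*np.cos(y),z]
  for c in M:print(yaw,c,np.round(proj(c,[f(.003,0,.062),f(.0475,0,.085),f(.041,0,0),f(.041+.088,0,.015)]),1).tolist())
```

```text
[[0.43100906 0.24773537 0.08      ]] [[0.43344779 0.24929706 0.08      ]]
[[0.41092738 0.26537443 0.08      ]
 [0.45083968 0.26133473 0.08      ]] -5.779470825339811
[[0.40862262 0.23508832 0.08      ]
 [0.44900238 0.22948722 0.08      ]] -7.897140392046226
[140.6, 230.7, 212.6, 276.3] 0.83 ((478.1575622558594, 404.8091735839844), (56.47365188598633, 173.38955688476562), 24.968374252319336) -66.71835385041157
[179.0, 307.7, 218.0, 388.1] 0.79 ((264.3150634765625, 350.1734619140625), (61.43235397338867, 177.0858612060547), 81.99456024169922) -9.037614448051979
[230.3, 217.7, 260.3, 289.9] 0.57 ((472.90472412109375, 241.84971618652344), (55.99281692504883, 173.72084045410156), 78.93160247802734) -11.611303467581367
-5 side [[296.2, 231.3], [313.9, 222.5], [311.3, 252.3], [345.2, 246.1]]
-5 top [[239.6, 271.3], [239.7, 250.6], [246.5, 255.4], [249.3, 217.5]]
-9 side [[296.2, 231.3], [314.0, 223.0], [311.3, 252.9], [345.5, 247.7]]
-9 top [[239.7, 271.3], [241.2, 250.8], [247.7, 255.5], [253.2, 217.9]]
```

Request:
jog_arm(
  commands=[
    {"jaw": 0.09,"xyz": [0.03,0,-0.02],"roll": 5.9},
    {"jaw": 0.09,"xyz": [0.03,0,-0.02],"roll": 5.9},
    {"jaw": 0.09,"xyz": [0.03,0,-0.02],"roll": 5.9},
    {"jaw": 0.09,"xyz": [0.03,0,-0.02],"roll": 5.9},
  ],
)

```text
time: 1.53
ee_pos: [0.2779, -0.5918, 0.2951]
ee_rot: [-3.141, 0.0, -0.161]
contact_force: [-0.2, -0.8, 0.1]
grip_width: 0.988
grasp_force: 0.0
```

Request:
jog_arm(
  commands=[
    {"jaw": 0.09,"xyz": [0.001,-0.037,0],"roll": 0},
    {"jaw": 0.09,"xyz": [0.001,-0.037,0],"roll": 0},
    {"jaw": 0.09,"xyz": [0.001,-0.037,0],"roll": 0},
    {"jaw": 0.09,"xyz": [0.001,-0.037,0],"roll": 0},
    {"jaw": 0.09,"xyz": [0.001,-0.037,0],"roll": 0},
    {"jaw": 0.09,"xyz": [0.001,-0.037,0],"roll": 0},
    {"jaw": 0.09,"xyz": [0.001,-0.037,0],"roll": 0},
    {"jaw": 0.09,"xyz": [0.001,-0.037,0],"roll": 0},
    {"jaw": 0.09,"xyz": [0.001,-0.037,0],"roll": 0},
    {"jaw": 0.09,"xyz": [0.001,-0.037,0],"roll": 0},
    {"jaw": 0.09,"xyz": [0.001,-0.037,0],"roll": 0},
    {"jaw": 0.09,"xyz": [0.001,-0.037,0],"roll": 0},
  ],
)

```text
time: 2.53
ee_pos: [0.3575, -0.1542, 0.2941]
ee_rot: [3.141, -0.001, -0.157]
contact_force: [0.8, -0.0, -0.3]
grip_width: 0.982
grasp_force: 0.0
```

Request:
jog_arm(
  commands=[
    {"jaw": 0.09,"xyz": [0.001,-0.037,0],"roll": 0},
    {"jaw": 0.09,"xyz": [0.001,-0.037,0],"roll": 0},
    {"jaw": 0.09,"xyz": [0.001,-0.037,0],"roll": 0},
    {"jaw": 0.09,"xyz": [0.001,-0.037,0],"roll": 0},
    {"jaw": 0.09,"xyz": [0.001,-0.037,0],"roll": 0},
    {"jaw": 0.09,"xyz": [0.001,-0.037,0],"roll": 0},
    {"jaw": 0.09,"xyz": [0.001,-0.037,0],"roll": 0},
    {"jaw": 0.09,"xyz": [0.001,-0.037,0],"roll": 0},
    {"jaw": 0.09,"xyz": [0.001,-0.03,0],"roll": 0},
    {"jaw": 0.09,"xyz": [0,0,0],"roll": 0},
    {"jaw": 0.09,"xyz": [0,0,0],"roll": 0},
  ],
)

```text
time: 3.45
ee_pos: [0.4171, 0.166, 0.2938]
ee_rot: [3.142, 0.0, -0.153]
contact_force: [-0.7, -0.6, -0.7]
grip_width: 0.985
grasp_force: 0.0
```

Request:
jog_arm(
  commands=[
    {"jaw": 0.09,"xyz": [0.0031,-0.0278,0]},
    {"jaw": 0.09,"xyz": [0.0031,-0.0278,0]},
    {"jaw": 0.09,"xyz": [0.0031,-0.0278,0.01]},
    {"jaw": 0.09,"xyz": [0,0,0.036]},
    {"jaw": 0.09,"xyz": [0,0,0.036]},
    {"jaw": 0.09,"xyz": [0,0,0.036]},
    {"jaw": 0.09,"xyz": [0,0,0.036]},
    {"jaw": 0.09,"xyz": [0,0,0.03]},
    {"jaw": 0.09,"xyz": [0,0,0]},
    {"jaw": 0.09,"xyz": [0,0,0]},
  ],
)

```text
schema error: expected keys jaw, xyz, roll
```

Run:
```python
from h import *
a=cams.snapshot("side")[175:275,235:385];b=cams.snapshot("top")[195:315,195:315]
A=cv2.resize(a,(450,300));B=cv2.resize(b,(300,300))
h=np.hstack([A,B]);cv2.imwrite("pics/crop1.png",h[:,:,::-1])
```

```text
(no output)
```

View pics/crop1.png

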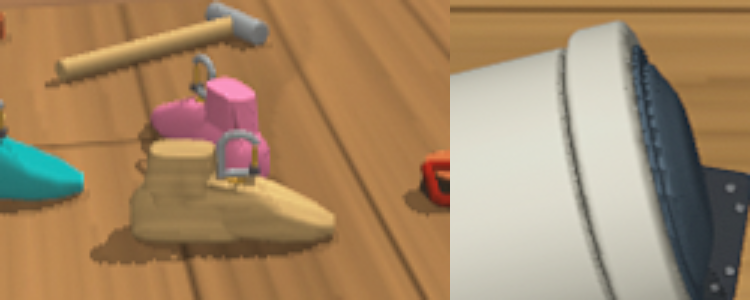

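The call was refused (roll missing); the picture shows the last untouched with the arm still beside it.

Request:
jog_arm(
  commands=[
    {"jaw": 0.09,"xyz": [0.0031,-0.0278,0],"roll": 0},
    {"jaw": 0.09,"xyz": [0.0031,-0.0278,0],"roll": 0},
    {"jaw": 0.09,"xyz": [0.0031,-0.0278,0.01],"roll": 0},
    {"jaw": 0.09,"xyz": [0,0,0.036],"roll": 0},
    {"jaw": 0.09,"xyz": [0,0,0.036],"roll": 0},
    {"jaw": 0.09,"xyz": [0,0,0.036],"roll": 0},
    {"jaw": 0.09,"xyz": [0,0,0.036],"roll": 0},
    {"jaw": 0.09,"xyz": [0,0,0.03],"roll": 0},
    {"jaw": 0.09,"xyz": [0,0,0],"roll": 0},
    {"jaw": 0.09,"xyz": [0,0,0],"roll": 0},
  ],
)

```text
time: 4.38
ee_pos: [0.439, 0.2445, 0.1098]
ee_rot: [3.14, 0.002, -0.158]
contact_force: [0.2, -0.3, 1.0]
grip_width: 0.986
grasp_force: 0.0
```

Run:
```python
from h import *
a=cams.snapshot("side")[175:275,235:385];b=cams.snapshot("top")[195:315,195:315]
A=cv2.resize(a,(540,360));B=cv2.resize(b,(240,240));B=cv2.copyMakeBorder(B,0,120,0,0,0)
h=np.hstack([A,B]);cv2.imwrite("pics/crop2.png",h[:,:,::-1])
```

```text
(no output)
```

View pics/crop2.png

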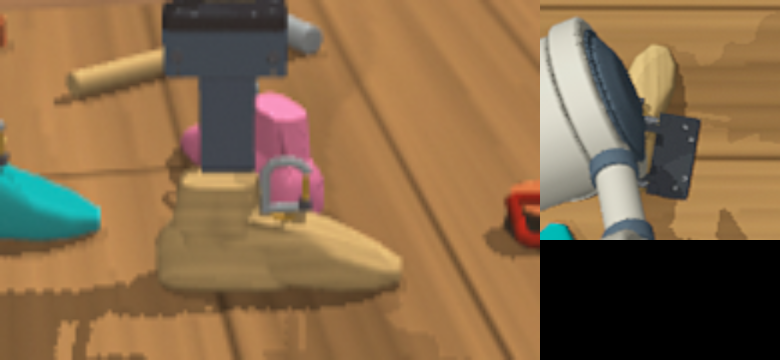

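Request:
jog_arm(
  commands=[
    {"jaw": 0.09,"xyz": [0,0,0.02],"roll": 0},
    {"jaw": 0.09,"xyz": [0,0,0.02],"roll": 0},
    {"jaw": 0.09,"xyz": [0,0,0.017],"roll": 0},
    {"jaw": 0.09,"xyz": [0,0,0.01],"roll": 0},
    {"jaw": 0.09,"xyz": [0,0,0],"roll": 0},
    {"jaw": 0.09,"xyz": [0,0,0],"roll": 0},
  ],
)

```text
time: 4.98
ee_pos: [0.44, 0.2459, 0.044]
ee_rot: [-3.141, -0.001, -0.156]
contact_force: [0.3, -1.0, -0.1]
grip_width: 0.986
grasp_force: 0.0
```

Request:
jog_arm(
  commands=[
    {"jaw": 0.04,"xyz": [0,0,0],"roll": 0},
    {"jaw": 0.04,"xyz": [0,0,0],"roll": 0},
    {"jaw": 0.04,"xyz": [0,0,0],"roll": 0},
    {"jaw": 0.04,"xyz": [0,0,0],"roll": 0},
    {"jaw": 0.0,"xyz": [0,0,0],"roll": 0},
    {"jaw": 0.0,"xyz": [0,0,0],"roll": 0},
    {"jaw": 0.0,"xyz": [0,0,0],"roll": 0},
    {"jaw": 0.0,"xyz": [0,0,0],"roll": 0},
    {"jaw": 0.0,"xyz": [0,0,0],"roll": 0},
    {"jaw": 0.0,"xyz": [0,0,0],"roll": 0},
  ],
)

```text
time: 5.82
ee_pos: [0.4393, 0.2457, 0.0429]
ee_rot: [-3.142, 0.0, -0.156]
contact_force: [-0.0, 1.0, -0.2]
grip_width: 0.353
grasp_force: 30.0
```

Request:
jog_arm(
  commands=[
    {"jaw": 0.0,"xyz": [0,0,-0.01],"roll": 0},
    {"jaw": 0.0,"xyz": [0,0,-0.018],"roll": 0},
    {"jaw": 0.0,"xyz": [0,0,-0.018],"roll": 0},
    {"jaw": 0.0,"xyz": [0,0,-0.018],"roll": 0},
    {"jaw": 0.0,"xyz": [0,0,-0.012],"roll": 0},
    {"jaw": 0.0,"xyz": [0,0,-0.006],"roll": 0},
    {"jaw": 0.0,"xyz": [0,0,0],"roll": 0},
    {"jaw": 0.0,"xyz": [0,0,0],"roll": 0},
  ],
)

```text
time: 6.48
ee_pos: [0.4392, 0.2456, 0.1249]
ee_rot: [-3.142, -0.0, -0.156]
contact_force: [0.6, -0.6, -2.3]
grip_width: 0.353
grasp_force: 30.0
```

Request:
jog_arm(
  commands=[
    {"jaw": 0.0,"xyz": [0.002,0.01,0],"roll": 0},
    {"jaw": 0.0,"xyz": [0.006,0.02,0],"roll": 0},
    {"jaw": 0.0,"xyz": [0.006,0.026,0],"roll": 0},
    {"jaw": 0.0,"xyz": [0.006,0.026,0],"roll": 0},
    {"jaw": 0.0,"xyz": [0.006,0.026,0],"roll": 0},
    {"jaw": 0.0,"xyz": [0.006,0.026,0],"roll": 0},
    {"jaw": 0.0,"xyz": [0.006,0.026,0],"roll": 0},
    {"jaw": 0.0,"xyz": [0.006,0.024,0],"roll": 0},
    {"jaw": 0.0,"xyz": [0.006,0.016,0],"roll": 0},
    {"jaw": 0.0,"xyz": [0.002,0.007,0],"roll": 0},
    {"jaw": 0.0,"xyz": [0,0,0],"roll": 0},
    {"jaw": 0.0,"xyz": [0,0,0],"roll": 0},
  ],
)

```text
time: 7.48
ee_pos: [0.458, 0.0332, 0.1245]
ee_rot: [-3.142, 0.001, -0.157]
contact_force: [0.7, 0.1, -2.3]
grip_width: 0.348
grasp_force: 30.0
```

Run:
```python
from h import *
s=env.get_state();print(s["ee_pos"],s["contact_force"],s["torque"],s["grip_width"])
for c in M:
    im=cams.snapshot(c)
    for t in("hook_seat","hook_mouth","eye_bar","last_grip","last"):print(c,t,[(np.round(d["point"],1).tolist(),round(float(d["score"]),2)) for d in spotter.mark_of(t,c)[:3]])
    if c=="side":a=im[170:300,280:460]
    else:b=im[150:270,270:390]
h=np.hstack([cv2.resize(a,(540,390),interpolation=cv2.INTER_CUBIC),cv2.copyMakeBorder(cv2.resize(b,(240,240)),0,150,0,0,0)]);cv2.imwrite("pics/crop3.png",h[:,:,::-1])
```

```text
[0.45801117 0.03319983 0.12447836] [ 0.72948608  0.0630418  -2.30031932] [0.01796122 0.0357439  0.0018657 ] 0.3475216429428379
side hook_seat [([344.0, 230.9], 0.76), ([230.6, 208.3], 0.72), ([302.7, 197.1], 0.69)]
side hook_mouth [([225.3, 215.1], 0.77), ([340.5, 235.2], 0.71), ([303.8, 201.4], 0.65)]
side eye_bar [([379.8, 234.1], 0.93)]
side last_grip [([319.9, 237.1], 0.92), ([212.5, 218.8], 0.84), ([309.1, 209.6], 0.6)]
side last [([337.3, 268.1], 0.86), ([228.9, 235.9], 0.7), ([305.6, 228.7], 0.6)]
top hook_seat [([160.9, 253.7], 0.88), ([187.8, 353.1], 0.76), ([489.7, 254.8], 0.53)]
top hook_mouth [([166.2, 251.6], 0.71), ([186.8, 345.2], 0.7)]
top eye_bar [([347.2, 202.4], 0.77)]
top last_grip [([191.3, 366.4], 0.77), ([185.3, 247.7], 0.6)]
top last [([179.5, 253.9], 0.84), ([198.4, 342.8], 0.83)]
```

View pics/crop3.png

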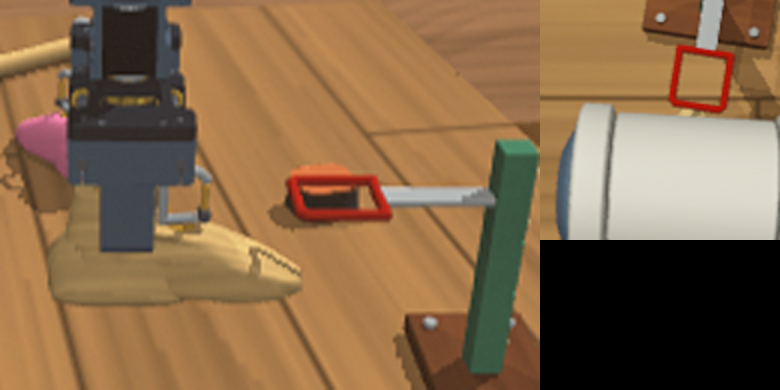

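Run:
```python
from h import *
s=env.get_state();y=-.156;t=s["ee_pos"]+[0,0,.0188]
T=lambda o,x,yy,z:np.array(o)+[x*np.cos(y)-yy*np.sin(y),x*np.sin(y)+yy*np.cos(y),z]
for off in(-4,):
  g=T(t,off/1e3,0,0)
  P={"hinge":(58,0,-2),"noseend":(62.5,0,21),"crowntop":(44.5+1.75,0,34),"jawfront":(55,0,-4),"heelbot":(-50,0,-62),"toe":(126,0,-50),"grip":(0,0,0),"seat":(44.5,0,23),"orig":(38,0,-62)}
  for n,p in P.items():
    q=proj("side",T(g,*[v/1e3 for v in p]))[0];print(n,np.round(q,1),"crop",np.round((q-[280,170])*3))
e=np.array([.5716,.0152,.155])
for n,p in {"L":(0,.03,0),"R":(0,-.03,0),"mid":(0,0,0)}.items():
    q=proj("side",T(e,*p))[0];print(n,np.round((q-[280,170])*3),np.round(proj("top",T(e,*p))[0],1))
d=spotter
cams.snapshot("side")
for r in spotter.silhouettes("last","side")[:2]:print(r["rect"],r["score"])
im=cams.snapshot("side")[205:250,325:425];cv2.imwrite("pics/crop4.png",cv2.resize(im,(800,360),interpolation=cv2.INTER_CUBIC)[:,:,::-1])
```

```text
hinge [348.3 241.4] crop [205. 214.]
noseend [351.  231.2] crop [213. 184.]
crowntop [343.1 225.4] crop [189. 166.]
jawfront [346.7 242.3] crop [200. 217.]
heelbot [295.3 267. ] crop [ 46. 291.]
toe [379.9 261.8] crop [300. 275.]
grip [319.6 240.6] crop [119. 212.]
seat [342.  230.3] crop [186. 181.]
orig [337.5 266.9] crop [173. 291.]
L [289. 177.] [332.5 200.3]
R [302. 218.] [362.1 204.9]
mid [295. 197.] [347.3 202.6]
[299.7, 225.6, 378.4, 271.7] 0.76
[285.2, 201.3, 301.3, 229.1] 0.65
```

View pics/crop4.png

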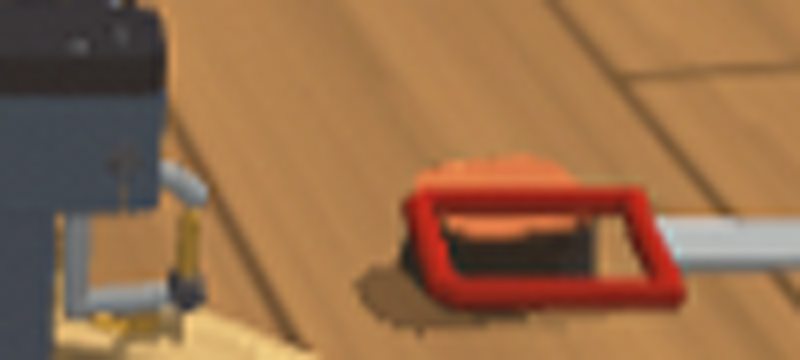

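Request:
jog_arm(
  commands=[
    {"jaw": 0.0,"xyz": [0.006,0,0],"roll": 0},
    {"jaw": 0.0,"xyz": [0.012,0,0],"roll": 0},
    {"jaw": 0.0,"xyz": [0.012,0,-0.0005],"roll": 0},
    {"jaw": 0.0,"xyz": [0.01,0,0],"roll": 0},
    {"jaw": 0.0,"xyz": [0.005,0,0],"roll": 0},
    {"jaw": 0.0,"xyz": [0.003,0,0],"roll": 0},
    {"jaw": 0.0,"xyz": [0,0,0],"roll": 0},
    {"jaw": 0.0,"xyz": [0,0,0],"roll": 0},
  ],
)

```text
time: 8.9
ee_pos: [0.5055, 0.0257, 0.1253]
ee_rot: [3.142, 0.001, -0.156]
contact_force: [-0.5, 0.1, -3.4]
grip_width: 0.349
grasp_force: 30.0
```

Request:
jog_arm(
  commands=[
    {"jaw": 0.0,"xyz": [0.002,0,0],"roll": 0},
    {"jaw": 0.0,"xyz": [0.002,0,0],"roll": 0},
    {"jaw": 0.0,"xyz": [0.002,0,0],"roll": 0},
    {"jaw": 0.0,"xyz": [0.002,0,0],"roll": 0},
    {"jaw": 0.0,"xyz": [0.002,0,0],"roll": 0},
    {"jaw": 0.0,"xyz": [0,0,0],"roll": 0},
    {"jaw": 0.0,"xyz": [0,0,0],"roll": 0},
  ],
)

```text
time: 9.48
ee_pos: [0.5156, 0.0242, 0.1253]
ee_rot: [3.142, 0.001, -0.156]
contact_force: [-2.7, 0.7, -3.0]
grip_width: 0.353
grasp_force: 30.0
```

Request:
jog_arm(
  commands=[
    {"jaw": 0.0,"xyz": [0.002,0,0],"roll": 0},
    {"jaw": 0.0,"xyz": [0.002,0,0],"roll": 0},
    {"jaw": 0.0,"xyz": [0.002,0,0],"roll": 0},
    {"jaw": 0.0,"xyz": [0.002,0,0],"roll": 0},
    {"jaw": 0.0,"xyz": [0,0,0],"roll": 0},
    {"jaw": 0.0,"xyz": [0,0,0],"roll": 0},
  ],
)

```text
time: 9.98
ee_pos: [0.5239, 0.0228, 0.1253]
ee_rot: [3.142, -0.0, -0.156]
contact_force: [-0.8, 0.2, -6.3]
grip_width: 0.344
grasp_force: 30.0
```

Request:
jog_arm(
  commands=[
    {"jaw": 0.0,"xyz": [0.002,0,0],"roll": 0},
    {"jaw": 0.0,"xyz": [0.002,0,0],"roll": 0},
    {"jaw": 0.0,"xyz": [0.002,0,0],"roll": 0},
    {"jaw": 0.0,"xyz": [0.002,0,0],"roll": 0},
    {"jaw": 0.0,"xyz": [0,0,0],"roll": 0},
    {"jaw": 0.0,"xyz": [0,0,0],"roll": 0},
  ],
)

```text
time: 10.48
ee_pos: [0.5323, 0.0216, 0.1255]
ee_rot: [-3.142, -0.001, -0.156]
contact_force: [-0.0, -0.0, -7.4]
grip_width: 0.351
grasp_force: 30.0
```

Run:
```python
from h import *
im=cams.snapshot("side")[200:260,320:440];cv2.imwrite("pics/crop5.png",cv2.resize(im,(800,400),interpolation=cv2.INTER_CUBIC)[:,:,::-1])
```

```text
(no output)
```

View pics/crop5.png

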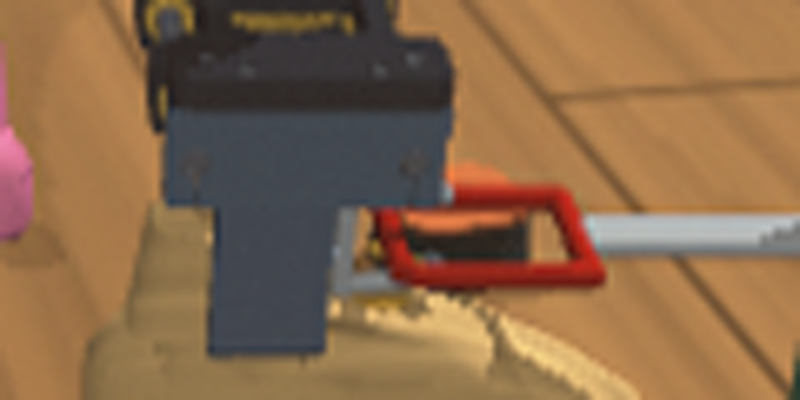

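Request:
jog_arm(
  commands=[
    {"jaw": 0.0,"xyz": [0,0,0.001],"roll": 0},
    {"jaw": 0.0,"xyz": [0,0,0.0015],"roll": 0},
    {"jaw": 0.0,"xyz": [0,0,0.0015],"roll": 0},
    {"jaw": 0.0,"xyz": [0,0,0.0015],"roll": 0},
    {"jaw": 0.0,"xyz": [0,0,0.0015],"roll": 0},
    {"jaw": 0.0,"xyz": [0,0,0.001],"roll": 0},
    {"jaw": 0.0,"xyz": [0,0,0],"roll": 0},
    {"jaw": 0.0,"xyz": [0,0,0],"roll": 0},
  ],
)

```text
time: 11.2
ee_pos: [0.5319, 0.0216, 0.1174]
ee_rot: [3.142, -0.0, -0.156]
contact_force: [1.7, -0.3, -7.5]
grip_width: 0.35
grasp_force: 30.0
```

Request:
jog_arm(
  commands=[
    {"jaw": 0.0,"xyz": [0,0,0.001],"roll": 0},
    {"jaw": 0.0,"xyz": [0,0,0.001],"roll": 0},
    {"jaw": 0.0,"xyz": [0,0,0],"roll": 0},
    {"jaw": 0.0,"xyz": [0,0,0],"roll": 0},
  ],
)

```text
time: 11.53
ee_pos: [0.5319, 0.0216, 0.1156]
ee_rot: [-3.142, -0.001, -0.156]
contact_force: [-0.6, 0.7, -2.5]
grip_width: 0.348
grasp_force: 30.0
```

Request:
jog_arm(
  commands=[
    {"jaw": 0.0,"xyz": [0,0,0.001],"roll": 0},
    {"jaw": 0.0,"xyz": [0,0,0.0005],"roll": 0},
    {"jaw": 0.0,"xyz": [0,0,0],"roll": 0},
    {"jaw": 0.0,"xyz": [0,0,0],"roll": 0},
  ],
)

```text
time: 11.87
ee_pos: [0.5316, 0.0216, 0.1139]
ee_rot: [3.142, -0.0, -0.156]
contact_force: [0.4, -0.1, -2.4]
grip_width: 0.35
grasp_force: 30.0
```

Request:
jog_arm(
  commands=[
    {"jaw": 0.0,"xyz": [0,0,0.0005],"roll": 0},
    {"jaw": 0.0,"xyz": [0,0,0.0005],"roll": 0},
    {"jaw": 0.0,"xyz": [0,0,0],"roll": 0},
    {"jaw": 0.0,"xyz": [0,0,0],"roll": 0},
  ],
)

```text
time: 12.2
ee_pos: [0.5316, 0.0216, 0.1129]
ee_rot: [-3.142, 0.0, -0.156]
contact_force: [-1.0, 0.2, -2.5]
grip_width: 0.345
grasp_force: 30.0
```

Request:
jog_arm(
  commands=[
    {"jaw": 0.0,"xyz": [0,0,0.0005],"roll": 0},
    {"jaw": 0.0,"xyz": [0,0,0],"roll": 0},
    {"jaw": 0.0,"xyz": [0,0,0],"roll": 0},
  ],
)

```text
time: 12.45
ee_pos: [0.5317, 0.0216, 0.1124]
ee_rot: [-3.142, -0.0, -0.156]
contact_force: [-0.1, 0.2, -2.5]
grip_width: 0.349
grasp_force: 30.0
```

Request:
jog_arm(
  commands=[
    {"jaw": 0.0,"xyz": [0,0,0.0005],"roll": 0},
    {"jaw": 0.0,"xyz": [0,0,0],"roll": 0},
    {"jaw": 0.0,"xyz": [0,0,0],"roll": 0},
  ],
)

```text
time: 12.7
ee_pos: [0.5317, 0.0216, 0.112]
ee_rot: [-3.142, -0.0, -0.156]
contact_force: [0.6, 0.3, -0.2]
grip_width: 0.35
grasp_force: 30.0
```

Request:
jog_arm(
  commands=[
    {"jaw": 0.0,"xyz": [0,0,0.0005],"roll": 0},
    {"jaw": 0.0,"xyz": [0,0,0],"roll": 0},
    {"jaw": 0.0,"xyz": [0,0,0],"roll": 0},
  ],
)

```text
time: 12.95
ee_pos: [0.5317, 0.0216, 0.1115]
ee_rot: [-3.142, -0.0, -0.156]
contact_force: [-0.7, 0.1, 1.4]
grip_width: 0.351
grasp_force: 30.0
```

Request:
jog_arm(
  commands=[
    {"jaw": 0.0,"xyz": [0,0,0.0005],"roll": 0},
    {"jaw": 0.0,"xyz": [0,0,0],"roll": 0},
    {"jaw": 0.0,"xyz": [0,0,0],"roll": 0},
  ],
)

```text
time: 13.2
ee_pos: [0.5318, 0.0216, 0.111]
ee_rot: [-3.142, -0.0, -0.156]
contact_force: [-0.2, -0.1, 3.9]
grip_width: 0.35
grasp_force: 30.0
```

Request:
jog_arm(
  commands=[
    {"jaw": 0.0,"xyz": [0,0,0.0007],"roll": 0},
    {"jaw": 0.0,"xyz": [0,0,0.0007],"roll": 0},
    {"jaw": 0.0,"xyz": [0,0,0],"roll": 0},
    {"jaw": 0.0,"xyz": [0,0,0],"roll": 0},
  ],
)

```text
time: 13.53
ee_pos: [0.5318, 0.0216, 0.1098]
ee_rot: [-3.142, -0.001, -0.156]
contact_force: [-2.8, 0.0, 8.4]
grip_width: 0.354
grasp_force: 30.0
```

Request:
jog_arm(
  commands=[
    {"jaw": 0.0,"xyz": [0,0,0.0007],"roll": 0},
    {"jaw": 0.0,"xyz": [0,0,0],"roll": 0},
    {"jaw": 0.0,"xyz": [0,0,0],"roll": 0},
    {"jaw": 0.0,"xyz": [0,0,0],"roll": 0},
  ],
)

```text
time: 13.87
ee_pos: [0.5319, 0.0216, 0.1093]
ee_rot: [-3.142, -0.001, -0.156]
contact_force: [-3.4, 0.2, 11.4]
grip_width: 0.35
grasp_force: 30.0
```

Request:
jog_arm(
  commands=[
    {"jaw": 0.0,"xyz": [0,0,0],"roll": 0},
    {"jaw": 0.0,"xyz": [0,0,0],"roll": 0},
    {"jaw": 0.0,"xyz": [0,0,0],"roll": 0},
    {"jaw": 0.0,"xyz": [0,0,0],"roll": 0},
    {"jaw": 0.0,"xyz": [0,0,0],"roll": 0},
    {"jaw": 0.0,"xyz": [0,0,0],"roll": 0},
    {"jaw": 0.0,"xyz": [0,0,0],"roll": 0},
    {"jaw": 0.0,"xyz": [0,0,0],"roll": 0},
    {"jaw": 0.0,"xyz": [0,0,0],"roll": 0},
    {"jaw": 0.0,"xyz": [0,0,0],"roll": 0},
  ],
)

```text
time: 14.7
ee_pos: [0.5319, 0.0216, 0.1093]
ee_rot: [-3.142, -0.001, -0.156]
contact_force: [-3.6, -0.1, 11.9]
grip_width: 0.354
grasp_force: 30.0
```

Request:
jog_arm(
  commands=[
    {"jaw": 0.0,"xyz": [0,0,-0.0008],"roll": 0},
    {"jaw": 0.0,"xyz": [0,0,-0.0008],"roll": 0},
    {"jaw": 0.0,"xyz": [0,0,-0.0008],"roll": 0},
    {"jaw": 0.0,"xyz": [0,0,0],"roll": 0},
    {"jaw": 0.0,"xyz": [0,0,0],"roll": 0},
    {"jaw": 0.0,"xyz": [0,0,0],"roll": 0},
  ],
)

```text
time: 15.2
ee_pos: [0.5317, 0.0216, 0.1112]
ee_rot: [-3.142, -0.0, -0.156]
contact_force: [-1.1, -0.5, 3.2]
grip_width: 0.354
grasp_force: 30.0
```

Run:
```python
from h import *
im=cams.snapshot("side")[200:290,310:430];cv2.imwrite("pics/crop6.png",cv2.resize(im,(800,600),interpolation=cv2.INTER_CUBIC)[:,:,::-1])
```

```text
(no output)
```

View pics/crop6.png

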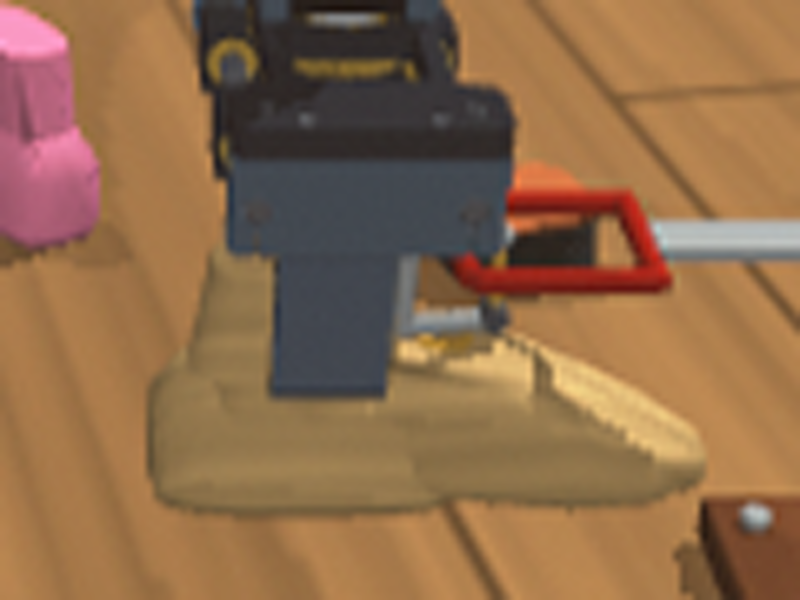

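The picture shows the bar in the crown, with the brass gate upright at about crop (495, 275), so it is shut. I'll unload the eye and release.

Request:
jog_arm(
  commands=[
    {"jaw": 0.0,"xyz": [0,0,-0.0008],"roll": 0},
    {"jaw": 0.0,"xyz": [0,0,0],"roll": 0},
    {"jaw": 0.0,"xyz": [0,0,0],"roll": 0},
    {"jaw": 0.034,"xyz": [0,0,0],"roll": 0},
    {"jaw": 0.036,"xyz": [0,0,0],"roll": 0},
    {"jaw": 0.04,"xyz": [0,0,0],"roll": 0},
    {"jaw": 0.05,"xyz": [0,0,0],"roll": 0},
    {"jaw": 0.06,"xyz": [0,0,0],"roll": 0},
    {"jaw": 0.075,"xyz": [0,0,0],"roll": 0},
    {"jaw": 0.085,"xyz": [0,0,0],"roll": 0},
    {"jaw": 0.085,"xyz": [0,0,0],"roll": 0},
    {"jaw": 0.085,"xyz": [0,0,0],"roll": 0},
  ],
)

```text
time: 16.25
ee_pos: [0.5316, 0.0216, 0.112]
ee_rot: [3.142, -0.0, -0.156]
contact_force: [0.0, -0.8, -0.1]
grip_width: 0.849
grasp_force: 0.0
```

Request:
jog_arm(
  commands=[
    {"jaw": 0.085,"xyz": [-0.003,0,-0.01],"roll": 0},
    {"jaw": 0.085,"xyz": [-0.003,0,-0.01],"roll": 0},
    {"jaw": 0.085,"xyz": [-0.002,0,-0.015],"roll": 0},
    {"jaw": 0.085,"xyz": [0,0,-0.02],"roll": 0},
    {"jaw": 0.085,"xyz": [0,0,-0.025],"roll": 0},
    {"jaw": 0.085,"xyz": [0,0,-0.03],"roll": 0},
    {"jaw": 0.085,"xyz": [0,0,-0.03],"roll": 0},
    {"jaw": 0.085,"xyz": [-0.02,0,-0.02],"roll": 0},
    {"jaw": 0.085,"xyz": [-0.035,0,0],"roll": 0},
    {"jaw": 0.085,"xyz": [-0.035,0,0],"roll": 0},
    {"jaw": 0.085,"xyz": [-0.02,0,0],"roll": 0},
    {"jaw": 0.085,"xyz": [0,0,0],"roll": 0},
  ],
)

```text
time: 17.25
ee_pos: [0.4108, 0.0406, 0.2731]
ee_rot: [-3.142, 0.0, -0.155]
contact_force: [0.2, -0.1, -0.3]
grip_width: 0.936
grasp_force: 0.0
```

Request:
jog_arm(
  commands=[
    {"jaw": 0.085,"xyz": [0,0,0],"roll": 0},
    {"jaw": 0.085,"xyz": [0,0,0],"roll": 0},
    {"jaw": 0.085,"xyz": [0,0,0],"roll": 0},
    {"jaw": 0.085,"xyz": [0,0,0],"roll": 0},
    {"jaw": 0.085,"xyz": [0,0,0],"roll": 0},
    {"jaw": 0.085,"xyz": [0,0,0],"roll": 0},
    {"jaw": 0.085,"xyz": [0,0,0],"roll": 0},
    {"jaw": 0.085,"xyz": [0,0,0],"roll": 0},
    {"jaw": 0.085,"xyz": [0,0,0],"roll": 0},
    {"jaw": 0.085,"xyz": [0,0,0],"roll": 0},
    {"jaw": 0.085,"xyz": [0,0,0],"roll": 0},
    {"jaw": 0.085,"xyz": [0,0,0],"roll": 0},
  ],
)

```text
time: 18.25
ee_pos: [0.415, 0.04, 0.272]
ee_rot: [-3.142, 0.0, -0.156]
contact_force: [0.2, -0.7, 0.6]
grip_width: 0.93
grasp_force: 0.0
```

Run:
```python
from h import *
a=cams.snapshot("side").astype(int)
for i in range(12): 
    b=cams.snapshot("side").astype(int);print((np.abs(b-a)[170:310,290:450].max(2)>25).sum(),end=" ")
cv2.imwrite("pics/crop7.png",cv2.resize(b[190:310,300:460].astype(np.uint8),(800,600),interpolation=cv2.INTER_CUBIC)[:,:,::-1])
```

```text
1 1 1 1 1 1 1 1 1 1 1 0
```

View pics/crop7.png

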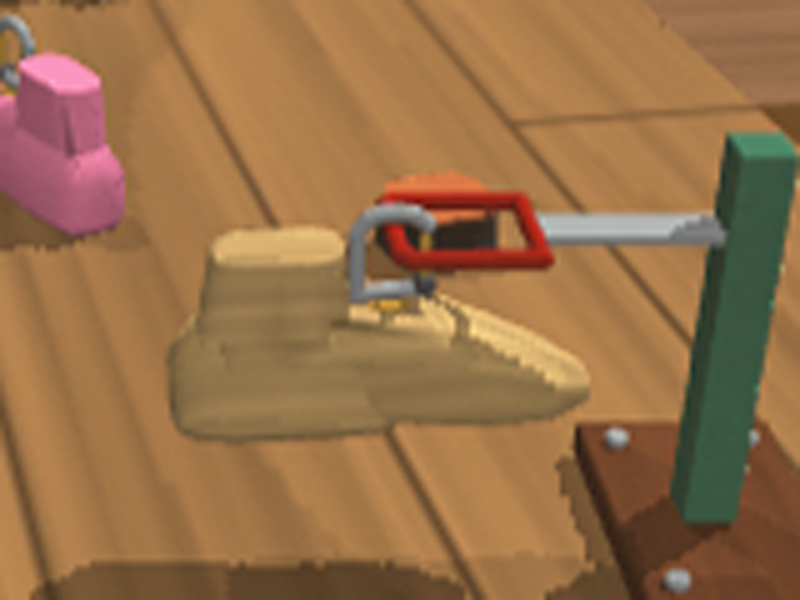

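The last hangs level and still, with the red bar under the crown at about (395, 215) and the gate shut at (425, 250).

```bash
python3 -c "
from bench import env
print(env.sign_off())"
```

```text
the job is handed in; nothing more can be done
None
```

The hooked last hangs still on the red eye with its gate shut; it held a tug of about 14 N for about a second, and I handed the job in at about 19 s, though the gripper's fixed force gave a 30 N grip instead of 80 to 100 N.

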